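# Rebuild the two burners of a demonstration hob

## Task

Put the two gas burners of the counter-top demonstration hob back together. On the wide seat stack the wide aluminium head, then the brass ring, then the wide black cap; on the narrow seat put the narrow aluminium head, then the narrow black cap. Every piece must sit level and fully home, located on the piece below it, and the spray can, the potted plant and the spanner must be left where they stand.

Things in the scene. Friction and masses are not known exactly. Their poses are not given: they have to be found in the camera images.
- wide_seat_top (a point): wide burner seat: dark steel disc, 84 mm across and 4 mm thick, fixed on the steel hob (a plate of 200 x 360 x 12 mm lying on the counter, with two black control knobs 25 mm high standing on it, midway along one long edge); this point is the centre of the disc's upper face, z up; around it rises a brass locating boss 16 mm across, 8 mm high with a bevelled top. The two seats stand 145 to 195 mm apart, and either may be the one nearer the loose pieces
- narrow_seat_top (a point): narrow burner seat: like the wide one, but the dark disc is 56 mm across (4 mm thick) and its brass boss 12 mm across, 8 mm high; this point is the centre of the disc's upper face, z up
- wide_head_center (a point): wide burner head, loose, aluminium, 62 mm across: a drum 20 mm high with a smaller round boss (24 mm across, 5 mm high) standing on its top, 25 mm in all; lies upright on the counter, base down on a thin blue counter mat, as do the other loose pieces (all on the robot's right, the hob on its left). A round hollow in the underside (34 mm across, 12 mm deep) drops over the seat's boss. This point is on its axis, 12.5 mm above its base; z is its axis, up. About 160 g
- brass_ring_center (a point): brass flame ring, loose, brass-coloured, 56 mm across, 12 mm high, with a 40 mm hole right through, lies flat, both faces alike; the hole drops over the boss on top of the wide head so that the ring rests on the head's 20 mm high drum. This point is the centre, 6 mm above its base; z is its axis. About 110 g
- wide_cap_center (a point): wide burner cap, loose, black, 64 mm across: a disc 9 mm thick on a round foot (24 mm across, 5 mm high), 14 mm in all; stands on its foot on the counter, so the disc's underside is 5 mm up. The foot drops into the hole of the brass ring. This point is the centre of the disc, 9.5 mm above the foot's base and 4.5 mm above the disc's underside; z is its axis, up. About 150 g
- narrow_head_center (a point): narrow burner head, loose, aluminium, a plain drum 44 mm across and 20 mm high with a 30 mm hole right through, both faces alike; the hole drops over the narrow seat's boss. This point is the centre, 10 mm above its base; z is its axis. About 80 g
- narrow_cap_center (a point): narrow burner cap, loose, black, 46 mm across: a disc 9 mm thick on a round foot (14 mm across, 5 mm high), 14 mm in all; stands on its foot, the disc's underside 5 mm up. The foot drops into the hole of the narrow head. This point is the centre of the disc, 9.5 mm above the foot's base and 4.5 mm above the disc's underside; z is its axis, up. About 80 g
- spray_can_center (a point): bystander: red and yellow spray can with a black cap, loose, 54 mm across, 153 mm high, standing; this point is its centre; leave it alone
- plant_pot_center (a point): bystander: small terracotta pot with a green plant, loose, 78 mm across and 68 mm high, the leaves reach 120 mm up and 60 mm out; this point is on its axis, 34 mm up; leave it alone
- spanner_grip (a point): bystander: steel open-ended spanner, loose, 150 mm long, lying flat on the counter, its x axis along its length from handle to jaw; this point is in its handle; leave it alone

How it is judged:
By the outcome, as a careful person would: the job done as asked, in the order asked, and still so for the second after the job is handed in, with the robot touching nothing.
It also fails if it takes over 122 s, if anything falls off the work surface, if the arm or the gripper's body presses on something with over 40 N, if the wrist force passes 120 N, or if a joint passes its speed limit or range.

## Robot

A 6-joint arm with a two-finger parallel gripper is mounted at the origin on the work surface. World frame = base frame: x ahead of the robot, y to its left, z up, the work surface at z = 0. Lengths are in m, angles in rad, forces in N, time in s.
With the tool pointing down it reaches from about 0.3 to 0.875 m from the base axis. Payload 6.4 kg.
Tool frame: the origin (TCP) lies on the centre line of the jaws, within the pads' length; the fingertips stand ctrl.finger_overhang ahead of it and the grasp point (between the pads) lies 2 mm behind it (ctrl.finger_overhang is the distance from the TCP to the fingertips, in m); x points along the fingers, y is the direction in which the jaws open and shut, and the axes are right-handed (so a half turn about x gives the same grasp; the last joint's range is limited). The gripper opens to 88 mm and grips with 3 to 60 N. Pads are 18 mm wide; open, the fingers measure 123 mm over their backs; the gripper's body (75 mm by 187 mm) begins 45 mm behind the grasp point.
Start: joints at [-1.498, 0.181, 1.607, -0, 1.354, -0.206], TCP at [0.158, -0.553, 0.256] pointing down, gripper open.
Joint ranges: [-2.99, 2.99], [-0.89, 2.07], [0.3, 2.58], [-1.14, 4.28], [0, 2.63], [-3.12, 3.12]. Speed limits (rad/s): [2.57, 2.57, 3.01, 3.14, 3.14, 3.14].

## Interface

Orientations are given as a rotation vector (axis times angle).
In Python, from cell import ctrl gives the robot as it stands. The module is installed in compiled form; this text tells all that it offers.
- The arm moves only by the tool play_rows, never from a script. Its argument "series" is a list of rows, each an object of numbers: "dx", "dy", "dz": the shift along the tool's x, y, z in m; "yaw": the turn about the tool's x in rad; "grip": the closure, from -1 (fully open) to 1 (shut). In form: [{"dx": .., "dy": .., "dz": .., "yaw": .., "grip": ..}, ...]. A call has 1 to 10 rows; each row is the pose to reach, as a shift and turn from the pose commanded when the call began, along the tool's axes at that moment; what a row does not reach only later rows make up. A row lasts 1/10 s, in which the tool goes at most 50 mm and 8.59 degrees, less where a joint would pass 70% of its speed; a pose out of reach is approached as far as the arm can. A call with a gripper value outside its range is refused whole. The fingers move at their own pace and stop on an object; "squeeze" is the grip in N (left out, the last holds). Time passes only in rows, so rows that repeat a pose let the fingers close. It gives the time, the measured TCP pose, the force and the opening at its end, in the units of the state.
- ctrl.get_state(): the state, without advancing time (a new reading comes with each control period).
- ctrl.snapshot(name): name is "scene" or "side" or "wrist"; returns (picture, depth): 384x512x3 uint8, red, green, blue; 384x512 float32, m along the optical axis (not along the pixel's ray), 0 where there is no reading.
- ctrl.get_calibration(name): a dict with "K" (3x3 intrinsics, pixels), "D" ([k1, k2, p1, p2, k3] as OpenCV has them; the pictures are not rectified), "pose" (4x4, takes a point from camera to world coordinates); the wrist camera has in their place "T_tool_cam" (4x4, takes a point from camera to tool coordinates, whose origin is the TCP and whose axes are the tool frame's). Camera axes: x right, y down, z forward; pixel columns grow to the right and rows downward; lengths in m; the calibration is good to about 2 mm. A picture is of the moment at which its call begins: read the wrist's pose just before it. get_calibration takes no time and is no camera call.
- ctrl.job_done(): hands the job in, once; it reports no verdict.
Trained networks look in the newest picture that a camera, given by its name, has taken for a name from the list of things; names that differ only in an ending like _2 or _b are one class to them, and where a whole thing is asked for, a point or a joint stands for the part that bears it (a point fixed in the world has none). Each returns a list of dicts, best first, with "confidence" (0 to 1); they miss things now and then, are a little off and sometimes report something else, mostly with a low value. They report only what shows in the picture. A call takes as long as a camera call.
- ctrl.search_frame(target, camera): "rect" ([left, top, right, bottom] in pixels, round what is visible of it).
- ctrl.pinpoint(target, camera): "uv" ([column, row] in pixels: a listed point, or the origin of a listed thing).
The state is a dict: "t": time; "joint_positions": joint angles; "qvel": joint speeds; "tau": joint torques, N m; "position": TCP position; "eef_rot": TCP orientation; "wrist_force": force on the tool from outside, world axes, zero at the start; "moment": the same for the moment, N m; "grip_width": opening from 0.0 (shut) to 1.0 (fully open).
Only numpy, scipy, OpenCV 4.12 (cv2) and the standard library are available. Lean on these libraries where they do the work, as an engineer would, in place of code of your own. Each camera call takes 0.05 s, during which the arm holds its last target. There are 200 camera calls.

## Working session

There is one attempt and no reset: what is moved stays moved. The work goes in short steps, Python scripts to look and compute and a tool call to move; the robot and the scene stay as the last step left them, time stands still between calls to the robot, and variables do not carry over. Pictures are saved under pics/ and viewed, about 12 in all and at most 16, crops included, and the job is handed in when it is done.

Besides the shell and the picture viewer there is one more tool, called after "Call:" as name([rows], argument=value, ...), one row to a line, values as JSON. play_rows: Moves the arm, as the interface text tells. Its arguments: {"type":"object","properties":{"series":{"type":"array"},"squeeze":{"type":"number"}},"required":["series"]}

```bash
mkdir -p pics
cat > h.py <<'E'
import numpy as np, cv2
from scipy.spatial.transform import Rotation as R
from cell import ctrl
def pose():
    s=ctrl.get_state(); T=np.eye(4); T[:3,:3]=R.from_rotvec(s["eef_rot"]).as_matrix(); T[:3,3]=s["position"]; return T
def cam(name):
    c=ctrl.get_calibration(name); T=c["pose"] if "pose" in c else pose()@np.array(c["T_tool_cam"])
    return np.array(c["K"]),np.array(c["D"]),np.array(T)
def ray(c,uv,z):
    K,D,T=c; p=cv2.undistortPoints(np.array(uv,float).reshape(-1,1,2),K,D).reshape(-1,2)
    d=np.c_[p,np.ones(len(p))]@T[:3,:3].T; o=T[:3,3]
    return o+d*((z-o[2])/d[:,2])[:,None]
def proj(c,P):
    K,D,T=c; Ti=np.linalg.inv(T); return cv2.projectPoints(np.array(P,float).reshape(-1,1,3),cv2.Rodrigues(Ti[:3,:3])[0],Ti[:3,3],K,D)[0].reshape(-1,2)
def cloud(c,dep):
    K,D,T=c; h,w=dep.shape; v,u=np.mgrid[:h,:w]
    p=cv2.undistortPoints(np.stack([u,v],-1).reshape(-1,1,2).astype(float),K,D).reshape(-1,2)
    d=dep.reshape(-1,1); return ((np.c_[p,np.ones(len(p))]*d)@T[:3,:3].T+T[:3,3]).reshape(h,w,3)
def save(n,im): cv2.imwrite(f"pics/{n}.png",im[:,:,::-1])
Z=dict(wide_seat_top=.016,narrow_seat_top=.016,wide_head_center=.0125,brass_ring_center=.006,wide_cap_center=.0095,narrow_head_center=.01,narrow_cap_center=.0095,spray_can_center=.0765,plant_pot_center=.034,spanner_grip=.004)
E
python3 - <<'E'
from h import *
np.set_printoptions(precision=4,suppress=True)
s=ctrl.get_state(); print({k:np.round(v,4) for k,v in s.items()}); print(ctrl.finger_overhang); print(pose())
print(ctrl.get_calibration("wrist")["T_tool_cam"])
for n in ["scene","side"]:
    im,d=ctrl.snapshot(n); save(n+"0",im); np.savez(n+"0",im=im,d=d); c=cam(n)
    print(n,c[2][:3,3])
    for t in Z:
        r=ctrl.pinpoint(t,n)
        for q in r[:2]: print(t,np.round(q["uv"],1),round(q["confidence"],2),ray(c,q["uv"],Z[t])[0])
E
```

```text
{'t': np.float64(0.0), 'joint_positions': array([-1.4983,  0.1815,  1.608 , -0.    ,  1.3538, -0.2063]), 'qvel': array([-0.001 ,  0.0024,  0.0012,  0.0003,  0.0023,  0.001 ]), 'tau': array([ -0.0003, -43.3873, -34.1852,   0.0701,   0.0384,  -0.0001]), 'position': array([ 0.1582, -0.5523,  0.2549]), 'eef_rot': array([ 2.0729,  0.2926, -2.0727]), 'wrist_force': array([ 0.0312, -0.7332, -0.3133]), 'moment': array([ 0.0017, -0.001 ,  0.0191]), 'grip_width': np.float64(1.001)}
0.017
[[-0.0002  0.2753 -0.9614  0.1582]
 [ 0.0017 -0.9614 -0.2753 -0.5523]
 [-1.     -0.0017 -0.0003  0.2549]
 [ 0.      0.      0.      1.    ]]
[[-0.001  -0.2838  0.9589 -0.1284]
 [ 1.     -0.0008  0.0008  0.0006]
 [ 0.0005  0.9589  0.2838 -0.074 ]
 [ 0.      0.      0.      1.    ]]
scene [1.2393 0.0795 1.0154]
wide_seat_top [393.9 200. ] 0.6 [0.5452 0.3313 0.016 ]
narrow_seat_top [325.8 177.5] 0.66 [0.5039 0.1655 0.016 ]
wide_head_center [176.9 149.9] 0.87 [ 0.4737 -0.22    0.0125]
brass_ring_center [219.5 197.2] 0.77 [ 0.596 -0.086  0.006]
brass_ring_center [124.5 139.3] 0.38 [ 0.4559 -0.3651  0.006 ]
wide_cap
[... 291 characters left out ...]
4 ]
side [ 0.4369 -0.6872  0.6726]
wide_seat_top [211.5 140.2] 0.7 [0.5578 0.3348 0.016 ]
narrow_seat_top [205.4 174.4] 0.52 [0.5129 0.1736 0.016 ]
narrow_seat_top [318.6 350.7] 0.52 [ 0.6195 -0.3789  0.016 ]
wide_head_center [219.8 298. ] 0.72 [ 0.4751 -0.2208  0.0125]
brass_ring_center [265.7 242.3] 0.87 [ 0.6035 -0.0974  0.006 ]
wide_cap_center [203.5 247.9] 0.86 [ 0.4659 -0.0794  0.0095]
narrow_head_center [284.9 282.8] 0.54 [ 0.6094 -0.2184  0.01  ]
narrow_cap_center [223.9 371.2] 0.73 [ 0.4526 -0.368   0.0095]
spray_can_center [328.4 185.1] 0.78 [ 0.7763 -0.0265  0.0765]
plant_pot_center [291.9 147.1] 0.93 [0.7673 0.2068 0.034 ]
spanner_grip [317.9 348. ] 0.83 [ 0.6235 -0.368   0.004 ]
```

View pics/scene0.png

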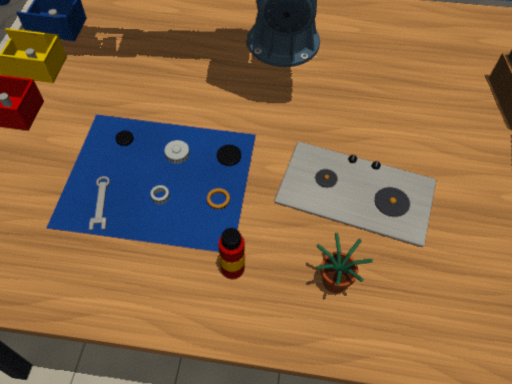

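View pics/side0.png

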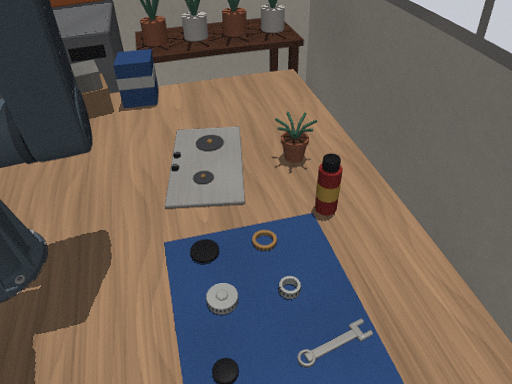

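The scene view shows the loose pieces on the mat: narrow cap (124,138), wide head (177,150), wide cap (229,155), narrow head (160,194) and ring (218,198). The narrow seat is at (326,178), the wide seat at (393,201), and the knobs are on the robot-side edge near (364,161). The side view agrees: wide cap (204,251), ring (265,240), wide head (222,298), narrow head (289,287), narrow cap (225,371). Next I'll refine the positions with depth.

Run:
```python
from h import *
np.set_printoptions(precision=4,suppress=True)
guess=dict(wide_head=(.474,-.22,.025,.031),ring=(.6,-.092,.012,.028),wide_cap=(.473,-.083,.014,.032),narrow_head=(.6094,-.2184,.02,.022),narrow_cap=(.456,-.368,.014,.023))
for n in ["scene","side"]:
    f=np.load(n+"0.npz"); c=cam(n); P=cloud(c,f["d"]); im=f["im"].astype(int)
    for k,(x,y,h,r) in guess.items():
        g=np.array([x,y])
        m0=np.hypot(P[...,0]-x,P[...,1]-y)<.06
        zf=np.median(P[...,2][m0])
        # mat = blue dominated; fg: not blue, near
        fg=(im[...,2]-im[...,0]<40)&m0
        hi=m0&(P[...,2]>zf+h*.6)
        q=P[hi]; (cx,cy),rr=cv2.minEnclosingCircle(q[:,:2].astype(np.float32)) if len(q)>3 else ((0,0),0)
        # image-based: all hi or black pixels
        v,u=np.nonzero(hi); 
        print(n,k,"floor",round(zf,4),"n",hi.sum(),"top",np.percentile(q[:,2],80) if len(q) else 0,"cent",q.mean(0)[:2] if len(q) else 0,"circ",np.array([cx,cy]),round(rr,4))
# seats: dark disc / brass boss
    for k,(x,y,r) in dict(wide=(.551,.333,.042),narrow=(.508,.169,.028)).items():
        m=(np.hypot(P[...,0]-x,P[...,1]-y)<.062)&(im.sum(-1)<300)
        cs=cv2.findContours(m.astype(np.uint8),cv2.RETR_EXTERNAL,cv2.CHAIN_APPROX_NONE)[0]; ct=max(cs,key=cv2.contourArea)
        e=cv2.fitEllipse(ct); w=ray(c,ct.reshape(-1,2),.016); (cx,cy),rr=cv2.minEnclosingCircle(w[:,:2].astype(np.float32))
        print(n,k,"ell",ray(c,e[0],.016)[0][:2],"circ",np.array([cx,cy]),round(rr,4),"zmed",np.median(P[...,2][m]))
im,d=ctrl.snapshot("wrist"); save("w0",im); np.savez("w0",im=im,d=d); c=cam("wrist"); print(c[0], ray(c,[[0,0],[511,0],[511,383],[0,383]],0)[:,:2])
```

```text
scene wide_head floor 0.0032 n 339 top 0.023661382797018838 cent [ 0.4789 -0.22  ] circ [ 0.4779 -0.2204] 0.0327
scene ring floor 0.001 n 181 top 0.01285823390723273 cent [ 0.6034 -0.0899] circ [ 0.6033 -0.0894] 0.0291
scene wide_cap floor 0.002 n 373 top 0.015242970854445658 cent [ 0.4672 -0.0874] circ [ 0.4658 -0.0877] 0.0342
scene narrow_head floor 0.0009 n 157 top 0.021044445458092764 cent [ 0.6158 -0.2298] circ [ 0.6147 -0.2296] 0.023
scene narrow_cap floor 0.0022 n 189 top 0.01612609717288318 cent [ 0.4544 -0.3655] circ [ 0.4544 -0.3676] 0.0245
scene wide ell [0.5507 0.326 ] circ [0.5502 0.3257] 0.0428 zmed 0.015448470499023537
scene narrow ell [0.5054 0.1656] circ [0.5048 0.1649] 0.0284 zmed 0.015704070744302412
side wide_head floor 0.0023 n 657 top 0.02225247634827663 cent [ 0.4789 -0.2233] circ [ 0.4805 -0.2214] 0.032
side ring floor 0.0027 n 209 top 0.014509748986440996 cent [ 0.601  -0.0911] circ [ 0.6015 -0.0898] 0.0292
side wide_cap floor 0.003 n 498 top 0.01604511455547386 cent [ 0.4661 -0.0897] circ [ 0.4648 -0.0872] 0.0333
side narrow_head floor 0.0018 n 231 top 0.021032266536102018 cent [ 0.6137 -0.2333] circ [ 0.6135 -0.2317] 0.0231
side narrow_cap floor 0.0019 n 554 top 0.015437607479107785 cent [ 0.4544 -0.3692] circ [ 0.4545 -0.3679] 0.0234
side wide ell [0.5492 0.323 ] circ [0.5493 0.3239] 0.0448 zmed 0.016671037943674638
side narrow ell [0.505  0.1637] circ [0.5054 0.1643] 0.0288 zmed 0.016545574081285208
[[270.4258   0.     250.1134]
 [  0.     270.4258 194.819 ]
 [  0.       0.       1.    ]] [[ 0.2858 -0.1777]
 [ 0.4712 -0.821 ]
 [-0.1238 -1.2   ]
 [-0.4107 -0.1795]]
```

View pics/w0.png

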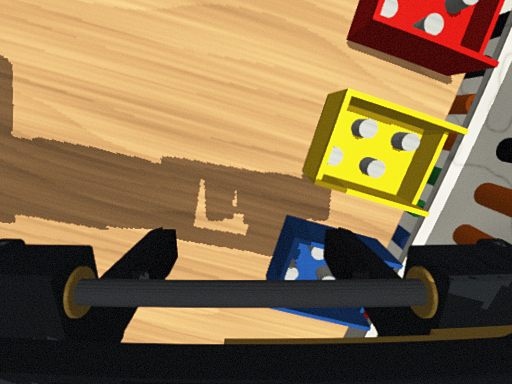

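The two cameras agree to within about 2 mm. The wrist view shows only the bins and my fingers. I'll go above the wide head first.

Call:
play_rows([
  {"dx": 0.006,"dy": -0.023,"dz": -0.04,"yaw": 0,"grip": -1},
  {"dx": 0.055,"dy": -0.23,"dz": -0.4,"yaw": 0,"grip": -1},
  {"dx": 0.055,"dy": -0.23,"dz": -0.4,"yaw": 0,"grip": -1},
  {"dx": 0.055,"dy": -0.23,"dz": -0.4,"yaw": 0,"grip": -1},
  {"dx": 0.055,"dy": -0.23,"dz": -0.4,"yaw": 0,"grip": -1},
  {"dx": 0.055,"dy": -0.23,"dz": -0.4,"yaw": 0,"grip": -1},
  {"dx": 0.055,"dy": -0.23,"dz": -0.4,"yaw": 0,"grip": -1},
  {"dx": 0.055,"dy": -0.23,"dz": -0.4,"yaw": 0,"grip": -1},
  {"dx": 0.055,"dy": -0.23,"dz": -0.4,"yaw": 0,"grip": -1},
  {"dx": 0.055,"dy": -0.23,"dz": -0.4,"yaw": 0,"grip": -1},
])

```text
t: 2.15
position: [0.4815, -0.2181, 0.2003]
eef_rot: [2.071, 0.295, -2.07]
wrist_force: [-1.7, -1.6, -0.1]
grip_width: 0.997
```

```bash
cat >> h.py <<'E'
T0=dict(wide_head=(.479,-.221),ring=(.602,-.0897),wide_cap=(.4655,-.0875),narrow_head=(.614,-.2307),narrow_cap=(.4545,-.3678),wide_seat=(.550,.325),narrow_seat=(.505,.1645))
HT=dict(wide_head=(.025,.031),ring=(.012,.028),wide_cap=(.014,.032),narrow_head=(.02,.022),narrow_cap=(.014,.023))
def goto(x,y,z):
    T=pose(); d=T[:3,:3].T@(np.array([x,y,z])-T[:3,3]); print("tool shift to",(x,y,z),np.round(d,4),"from",np.round(T[:3,3],4),"tilt",np.round(T[:3,0],4))
def look(tag,names):
    c=cam("wrist"); im,d=ctrl.snapshot("wrist"); save(tag,im); P=cloud(c,d)
    for k in names:
        x,y=T0[k]; h,r=HT[k]
        m=(np.hypot(P[...,0]-x,P[...,1]-y)<r+.012)&(d>0); zf=np.percentile(P[...,2][m],5) if m.sum() else 0
        q=P[m&(P[...,2]>zf+h*.6)&(P[...,2]<h+.01)]
        if len(q)<20: print(k,"not seen"); continue
        (cx,cy),rr=cv2.minEnclosingCircle(q[:,:2].astype(np.float32))
        print(k,"floor",round(zf,4),len(q),"cent",np.round(q.mean(0),4),"circ",round(cx,4),round(cy,4),round(rr,4))
    return im,P
E
python3 - <<'E'
from h import *
look("w1",HT); goto(.479,-.221,.024)
E
```

```text
wide_head floor 0.0007 2089 cent [ 0.4813 -0.2214  0.02  ] circ 0.4805 -0.2217 0.0312
ring floor -0.001 1222 cent [ 0.6025 -0.0915  0.0108] circ 0.6019 -0.0909 0.0291
wide_cap floor -0.0008 2200 cent [ 0.4681 -0.0884  0.013 ] circ 0.4662 -0.0879 0.0325
narrow_head floor -0.0008 848 cent [ 0.6151 -0.2312  0.0187] circ 0.615 -0.2314 0.023
narrow_cap floor -0.0007 633 cent [ 0.4623 -0.368   0.013 ] circ 0.4555 -0.3683 0.0235
tool shift to (0.479, -0.221, 0.024) [0.1761 0.0028 0.004 ] from [ 0.482  -0.2175  0.2001] tilt [ 5.0e-04  1.8e-03 -1.0e+00]
```

View pics/w1.png

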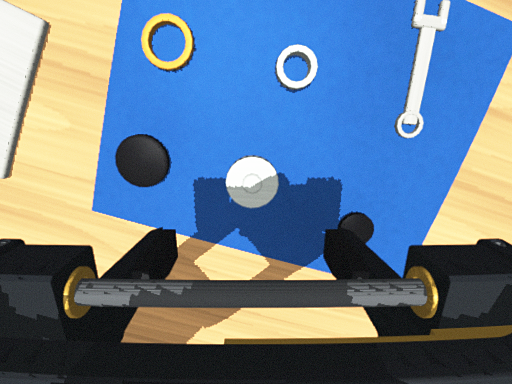

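The wrist picture shows the wide head at (252,182), wide cap (143,160), ring (167,41), narrow head (297,67) and narrow cap (356,228). All match the other cameras to about 1.5 mm, so I'll descend and grip.

Call:
play_rows([
  {"dx": 0.04,"dy": 0.003,"dz": 0.003,"yaw": 0,"grip": -1},
  {"dx": 0.085,"dy": 0.003,"dz": 0.003,"yaw": 0,"grip": -1},
  {"dx": 0.13,"dy": 0.003,"dz": 0.003,"yaw": 0,"grip": -1},
  {"dx": 0.16,"dy": 0.003,"dz": 0.003,"yaw": 0,"grip": -1},
  {"dx": 0.175,"dy": 0.003,"dz": 0.003,"yaw": 0,"grip": -1},
  {"dx": 0.179,"dy": 0.003,"dz": 0.003,"yaw": 0,"grip": -1},
  {"dx": 0.179,"dy": 0.003,"dz": 0.003,"yaw": 0,"grip": -1},
  {"dx": 0.179,"dy": 0.003,"dz": 0.003,"yaw": 0,"grip": -1},
  {"dx": 0.179,"dy": 0.003,"dz": 0.003,"yaw": 0,"grip": -1},
], squeeze=25)

```text
t: 3.1
position: [0.4786, -0.2262, 0.0234]
eef_rot: [2.073, 0.288, -2.069]
wrist_force: [-0.4, 0.7, 1.0]
grip_width: 1.002
```

Call:
play_rows([
  {"dx": 0,"dy": 0,"dz": 0,"yaw": 0,"grip": 0.1},
  {"dx": 0,"dy": 0,"dz": 0,"yaw": 0,"grip": 1},
  {"dx": 0,"dy": 0,"dz": 0,"yaw": 0,"grip": 1},
  {"dx": 0,"dy": 0,"dz": 0,"yaw": 0,"grip": 1},
  {"dx": 0,"dy": 0,"dz": 0,"yaw": 0,"grip": 1},
  {"dx": 0,"dy": 0,"dz": 0,"yaw": 0,"grip": 1},
])

```text
t: 3.7
position: [0.4775, -0.2251, 0.0219]
eef_rot: [2.072, 0.291, -2.072]
wrist_force: [-1.1, 2.7, 5.9]
grip_width: 0.697
```

Call:
play_rows([
  {"dx": -0.01,"dy": 0,"dz": 0,"yaw": 0,"grip": 1},
  {"dx": -0.04,"dy": 0,"dz": 0,"yaw": 0,"grip": 1},
  {"dx": -0.08,"dy": -0.01,"dz": -0.004,"yaw": 0,"grip": 1},
  {"dx": -0.1,"dy": -0.045,"dz": -0.019,"yaw": 0,"grip": 1},
  {"dx": -0.1,"dy": -0.09,"dz": -0.038,"yaw": 0,"grip": 1},
  {"dx": -0.1,"dy": -0.135,"dz": -0.058,"yaw": 0,"grip": 1},
  {"dx": -0.1,"dy": -0.18,"dz": -0.077,"yaw": 0,"grip": 1},
  {"dx": -0.1,"dy": -0.225,"dz": -0.096,"yaw": 0,"grip": 1},
  {"dx": -0.1,"dy": -0.27,"dz": -0.115,"yaw": 0,"grip": 1},
  {"dx": -0.1,"dy": -0.309,"dz": -0.132,"yaw": 0,"grip": 1},
])

```text
t: 4.7
position: [0.5192, 0.1103, 0.1221]
eef_rot: [2.072, 0.291, -2.071]
wrist_force: [-0.3, -0.5, -1.7]
grip_width: 0.698
```

Call:
play_rows([
  {"dx": 0,"dy": -0.04,"dz": -0.017,"yaw": 0,"grip": 1},
  {"dx": 0,"dy": -0.085,"dz": -0.036,"yaw": 0,"grip": 1},
  {"dx": 0,"dy": -0.13,"dz": -0.055,"yaw": 0,"grip": 1},
  {"dx": 0,"dy": -0.165,"dz": -0.07,"yaw": 0,"grip": 1},
  {"dx": 0,"dy": -0.19,"dz": -0.081,"yaw": 0,"grip": 1},
  {"dx": 0,"dy": -0.2,"dz": -0.085,"yaw": 0,"grip": 1},
  {"dx": 0,"dy": -0.2,"dz": -0.085,"yaw": 0,"grip": 1},
  {"dx": 0,"dy": -0.2,"dz": -0.085,"yaw": 0,"grip": 1},
  {"dx": 0,"dy": -0.2,"dz": -0.085,"yaw": 0,"grip": 1},
])

```text
t: 5.6
position: [0.546, 0.3222, 0.1216]
eef_rot: [2.072, 0.289, -2.073]
wrist_force: [-0.5, 0.4, -0.9]
grip_width: 0.702
```

```bash
cat >> h.py <<'E'
def held(tag,zlo,zhi,r):
    "centre of held piece in tool frame from the points between tool depths zlo..zhi (tool x)"
    c=cam("wrist"); T=pose(); im,d=ctrl.snapshot("wrist"); save(tag,im); P=cloud(c,d)
    L=(P-T[:3,3])@T[:3,:3]
    m=(d>0)&(L[...,0]>zlo)&(L[...,0]<zhi)&(abs(L[...,1])<r-.003)&(abs(L[...,2])<r+.015)
    q=L[m]; (a,b),rr=cv2.minEnclosingCircle(q[:,1:].astype(np.float32)) if len(q)>3 else ((0,0),0)
    print("held n",len(q),"x med",np.round(np.percentile(q[:,0],[5,50,95]),4),"yz extents",np.round([q[:,1].min(),q[:,1].max(),q[:,2].min(),q[:,2].max()],4),"circ",np.round([a,b,rr],4))
    return im,P
def seat(P,im):
    for k,r,rb in (("wide_seat",.042,.008),("narrow_seat",.028,.006)):
        x,y=T0[k]; g=im.astype(int)
        m=(np.hypot(P[...,0]-x,P[...,1]-y)<r+.012)&(P[...,2]<.022)&(g.max(-1)<110)&(P[...,2]>.012)
        q=P[m]
        if len(q)>30:
            a,b=q[:,:2].min(0),q[:,:2].max(0); (cx,cy),rr=cv2.minEnclosingCircle(q[:,:2].astype(np.float32)); print(k,"bbox c",np.round((a+b)/2,4),np.round(b-a,4),"circ",np.round([cx,cy,rr],4),"z",np.round(np.median(q[:,2]),4))
        mb=(np.hypot(P[...,0]-x,P[...,1]-y)<.02)&(P[...,2]>.020)&(P[...,2]<.028)
        if mb.sum()>10: print(k,"boss",np.round(P[mb].mean(0),4),mb.sum())
E
python3 - <<'E'
from h import *
im,P=held("w2",-.012,.02,.031); seat(P,im); goto(.546,.3235,.122)
E
```

```text
held n 8244 x med [-0.0026  0.0025  0.0082] yz extents [-0.028   0.028  -0.0347  0.0148] circ [ 0.0005 -0.004   0.0313]
wide_seat bbox c [0.5541 0.3228] [0.0743 0.1032] circ [0.5429 0.3227 0.053 ] z 0.0153
tool shift to (0.546, 0.3235, 0.122) [-0.0003 -0.0013 -0.0002] from [0.5462 0.3222 0.1217] tilt [-3.e-04 -4.e-04 -1.e+00]
```

View pics/w2.png

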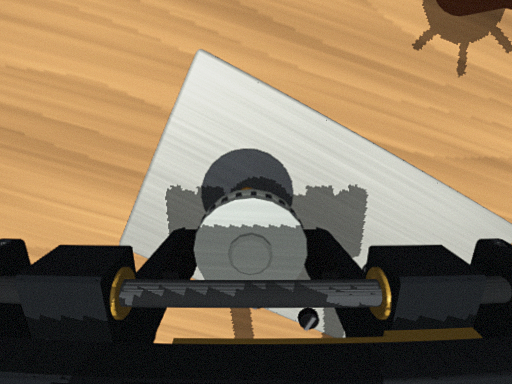

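The wrist picture shows the head held between the jaws at (250,240), with the dark seat disc peeking out behind it at (248,185). I'll check the seat centre from its visible arc.

Run:
```python
from h import *
from scipy.optimize import least_squares
im=cv2.imread("pics/w2.png"); c=cam("wrist"); g=cv2.GaussianBlur(im.max(2),(3,3),0)
pts=[]
for u in range(212,286,2):
    col=g[135:200,u].astype(int); k=np.argmin(np.diff(col)); pts.append((u,135+k+.5))
w=ray(c,pts,.016)[:,:2]
for fixed in (True,False):
    f=(lambda p:np.hypot(*(w-p[:2]).T)-.042) if fixed else (lambda p:np.hypot(*(w-p[:2]).T)-p[2])
    s=least_squares(f,[.55,.325]+([] if fixed else [.042]),loss="soft_l1",f_scale=.001); print(s.x,np.abs(s.fun).max())
```

```text
[0.54997397 0.32565882] 0.0006780960810756076
[0.55012911 0.32569461 0.04185611] 0.0006563468768997424
```

Call:
play_rows([
  {"dx": 0.02,"dy": -0.001,"dz": 0,"yaw": 0,"grip": 1},
  {"dx": 0.045,"dy": -0.001,"dz": 0,"yaw": 0,"grip": 1},
  {"dx": 0.06,"dy": -0.001,"dz": 0,"yaw": 0,"grip": 1},
  {"dx": 0.07,"dy": -0.001,"dz": 0,"yaw": 0,"grip": 1},
  {"dx": 0.077,"dy": -0.001,"dz": 0,"yaw": 0,"grip": 1},
  {"dx": 0.081,"dy": -0.001,"dz": 0,"yaw": 0,"grip": 1},
  {"dx": 0.084,"dy": -0.001,"dz": 0,"yaw": 0,"grip": 1},
  {"dx": 0.084,"dy": -0.001,"dz": 0,"yaw": 0,"grip": 1},
  {"dx": 0.084,"dy": -0.001,"dz": 0,"yaw": 0,"grip": 1},
  {"dx": 0.084,"dy": -0.001,"dz": 0,"yaw": 0,"grip": 1},
])

```text
t: 6.65
position: [0.5459, 0.3249, 0.0382]
eef_rot: [2.073, 0.291, -2.071]
wrist_force: [0.8, 0.1, -2.0]
grip_width: 0.696
```

Call:
play_rows([
  {"dx": 0.001,"dy": 0,"dz": 0,"yaw": 0,"grip": 1},
  {"dx": 0.0015,"dy": 0,"dz": 0,"yaw": 0,"grip": 1},
  {"dx": 0.0015,"dy": 0,"dz": 0,"yaw": 0,"grip": 1},
  {"dx": 0.0015,"dy": 0,"dz": 0,"yaw": 0,"grip": 1},
  {"dx": 0.0015,"dy": 0,"dz": 0,"yaw": 0,"grip": 1},
])

```text
t: 7.15
position: [0.5461, 0.3249, 0.0379]
eef_rot: [2.073, 0.291, -2.071]
wrist_force: [-4.3, -2.0, 8.1]
grip_width: 0.704
```

Call:
play_rows([
  {"dx": 0,"dy": 0,"dz": 0,"yaw": 0,"grip": -1},
  {"dx": 0,"dy": 0,"dz": 0,"yaw": 0,"grip": -1},
  {"dx": 0,"dy": 0,"dz": 0,"yaw": 0,"grip": -1},
  {"dx": 0,"dy": 0,"dz": 0,"yaw": 0,"grip": -1},
  {"dx": 0,"dy": 0,"dz": 0,"yaw": 0,"grip": -1},
  {"dx": -0.02,"dy": 0,"dz": 0,"yaw": 0,"grip": -1},
  {"dx": -0.06,"dy": 0,"dz": 0,"yaw": 0,"grip": -1},
  {"dx": -0.0865,"dy": 0,"dz": 0,"yaw": 0,"grip": -1},
  {"dx": -0.0865,"dy": 0,"dz": 0,"yaw": 0,"grip": -1},
  {"dx": -0.0865,"dy": 0,"dz": 0,"yaw": 0,"grip": -1},
])

```text
t: 8.15
position: [0.5459, 0.3248, 0.123]
eef_rot: [2.073, 0.291, -2.071]
wrist_force: [0.7, 0.1, -0.8]
grip_width: 1.0
```

```bash
cat >> h.py <<'E'
def top(P,x,y,zlo,zhi,r):
    m=(np.hypot(P[...,0]-x,P[...,1]-y)<r)&(P[...,2]>zlo)&(P[...,2]<zhi); q=P[m]
    if len(q)<20: print("few",len(q)); return
    (a,b),rr=cv2.minEnclosingCircle(q[:,:2].astype(np.float32)); A=np.linalg.lstsq(np.c_[q[:,:2]-[a,b],np.ones(len(q))],q[:,2],rcond=None)[0]
    print("top n",len(q),"circ",np.round([a,b,rr],4),"z pct",np.round(np.percentile(q[:,2],[5,50,95]),4),"slopes",np.round(A[:2],3))
E
python3 - <<'E'
from h import *
print(np.round(ctrl.get_state()["wrist_force"],1)); goto(.602,-.0905,.122)
c=cam("wrist"); im,d=ctrl.snapshot("wrist"); save("w3",im); P=cloud(c,d); top(P,.55,.3255,.03,.05,.05)
E
```

```text
[ 0.7  0.1 -0.8]
tool shift to (0.602, -0.0905, 0.122) [0.0009 0.4147 0.0604] from [0.5459 0.3248 0.123 ] tilt [ 1.e-03  4.e-04 -1.e+00]
top n 4055 circ [0.5494 0.3248 0.0316] z pct [0.0341 0.0354 0.0405] slopes [-0.01  -0.004]
```

Call:
play_rows([
  {"dx": 0,"dy": 0.03,"dz": 0.004,"yaw": 0,"grip": -1},
  {"dx": 0,"dy": 0.075,"dz": 0.011,"yaw": 0,"grip": -1},
  {"dx": 0,"dy": 0.12,"dz": 0.017,"yaw": 0,"grip": -1},
  {"dx": 0,"dy": 0.168,"dz": 0.024,"yaw": 0,"grip": -1},
  {"dx": 0,"dy": 0.216,"dz": 0.031,"yaw": 0,"grip": -1},
  {"dx": 0,"dy": 0.264,"dz": 0.038,"yaw": 0,"grip": -1},
  {"dx": 0,"dy": 0.312,"dz": 0.045,"yaw": 0,"grip": -1},
  {"dx": 0,"dy": 0.36,"dz": 0.052,"yaw": 0,"grip": -1},
  {"dx": 0,"dy": 0.4,"dz": 0.058,"yaw": 0,"grip": -1},
  {"dx": 0,"dy": 0.415,"dz": 0.06,"yaw": 0,"grip": -1},
])

```text
t: 9.2
position: [0.6014, -0.0944, 0.1208]
eef_rot: [2.072, 0.288, -2.077]
wrist_force: [0.7, 0.4, 0.4]
grip_width: 1.0
```

Call:
play_rows([
  {"dx": 0.02,"dy": 0,"dz": 0,"yaw": 0,"grip": -1},
  {"dx": 0.05,"dy": 0,"dz": 0,"yaw": 0,"grip": -1},
  {"dx": 0.08,"dy": 0,"dz": 0,"yaw": 0,"grip": -1},
  {"dx": 0.095,"dy": 0,"dz": 0,"yaw": 0,"grip": -1},
  {"dx": 0.1025,"dy": 0,"dz": 0,"yaw": 0,"grip": -1},
  {"dx": 0.1025,"dy": 0,"dz": 0,"yaw": 0,"grip": -1},
  {"dx": 0.1025,"dy": 0,"dz": 0,"yaw": 0,"grip": -1},
  {"dx": 0.1025,"dy": 0,"dz": 0,"yaw": 0,"grip": -1},
])

```text
t: 10.0
position: [0.6031, -0.0908, 0.0212]
eef_rot: [2.073, 0.29, -2.07]
wrist_force: [0.1, -0.4, -0.3]
grip_width: 1.0
```

Call:
play_rows([
  {"dx": 0,"dy": 0,"dz": 0,"yaw": 0,"grip": 1},
  {"dx": 0,"dy": 0,"dz": 0,"yaw": 0,"grip": 1},
  {"dx": 0,"dy": 0,"dz": 0,"yaw": 0,"grip": 1},
  {"dx": 0,"dy": 0,"dz": 0,"yaw": 0,"grip": 1},
  {"dx": 0,"dy": 0,"dz": 0,"yaw": 0,"grip": 1},
  {"dx": 0,"dy": 0,"dz": 0,"yaw": 0,"grip": 1},
])

```text
t: 10.6
position: [0.6023, -0.0908, 0.0203]
eef_rot: [2.072, 0.291, -2.072]
wrist_force: [-0.0, 0.1, 1.7]
grip_width: 0.627
```

Call:
play_rows([
  {"dx": -0.01,"dy": 0,"dz": 0,"yaw": 0,"grip": 1},
  {"dx": -0.04,"dy": 0,"dz": 0,"yaw": 0,"grip": 1},
  {"dx": -0.08,"dy": -0.01,"dz": -0.0015,"yaw": 0,"grip": 1},
  {"dx": -0.1,"dy": -0.04,"dz": -0.006,"yaw": 0,"grip": 1},
  {"dx": -0.1,"dy": -0.08,"dz": -0.012,"yaw": 0,"grip": 1},
  {"dx": -0.1,"dy": -0.12,"dz": -0.019,"yaw": 0,"grip": 1},
  {"dx": -0.1,"dy": -0.165,"dz": -0.026,"yaw": 0,"grip": 1},
  {"dx": -0.1,"dy": -0.21,"dz": -0.033,"yaw": 0,"grip": 1},
  {"dx": -0.1,"dy": -0.255,"dz": -0.04,"yaw": 0,"grip": 1},
  {"dx": -0.1,"dy": -0.3,"dz": -0.047,"yaw": 0,"grip": 1},
])

```text
t: 11.6
position: [0.5644, 0.2123, 0.1208]
eef_rot: [2.073, 0.29, -2.072]
wrist_force: [0.3, -0.2, -0.6]
grip_width: 0.623
```

Call:
play_rows([
  {"dx": 0,"dy": -0.04,"dz": -0.006,"yaw": 0,"grip": 1},
  {"dx": 0,"dy": -0.075,"dz": -0.011,"yaw": 0,"grip": 1},
  {"dx": 0,"dy": -0.1,"dz": -0.015,"yaw": 0,"grip": 1},
  {"dx": 0,"dy": -0.114,"dz": -0.017,"yaw": 0,"grip": 1},
  {"dx": 0,"dy": -0.114,"dz": -0.017,"yaw": 0,"grip": 1},
  {"dx": 0,"dy": -0.114,"dz": -0.017,"yaw": 0,"grip": 1},
  {"dx": 0,"dy": -0.114,"dz": -0.017,"yaw": 0,"grip": 1},
])

```text
t: 12.3
position: [0.5503, 0.3234, 0.1202]
eef_rot: [2.072, 0.289, -2.073]
wrist_force: [0.5, 0.3, -1.3]
grip_width: 0.623
```

Run:
```python
from h import *
im,P=held("w4",-.012,.02,.028); goto(.5495,.325,.1205)
```

```text
held n 3509 x med [0.0083 0.0095 0.0176] yz extents [-0.025   0.025  -0.0286  0.0212] circ [ 0.0009 -0.0001  0.0288]
tool shift to (0.5495, 0.325, 0.1205) [-0.0003 -0.0018  0.0003] from [0.5503 0.3234 0.1202] tilt [-2.e-04 -4.e-04 -1.e+00]
```

View pics/w4.png

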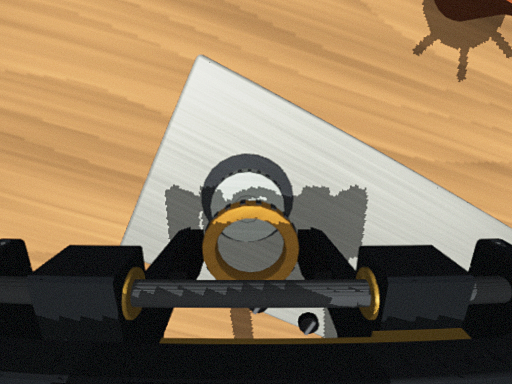

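The ring is held level at (250,245), and the wide head is centred on its seat at (248,195). Now I'll lower the ring.

Call:
play_rows([
  {"dx": 0.02,"dy": 0,"dz": 0,"yaw": 0,"grip": 1},
  {"dx": 0.04,"dy": 0,"dz": 0,"yaw": 0,"grip": 1},
  {"dx": 0.052,"dy": 0,"dz": 0,"yaw": 0,"grip": 1},
  {"dx": 0.058,"dy": 0,"dz": 0,"yaw": 0,"grip": 1},
  {"dx": 0.062,"dy": 0,"dz": 0,"yaw": 0,"grip": 1},
  {"dx": 0.064,"dy": 0,"dz": 0,"yaw": 0,"grip": 1},
  {"dx": 0.0645,"dy": 0,"dz": 0,"yaw": 0,"grip": 1},
  {"dx": 0.0645,"dy": 0,"dz": 0,"yaw": 0,"grip": 1},
  {"dx": 0.0645,"dy": 0,"dz": 0,"yaw": 0,"grip": 1},
])

```text
t: 13.25
position: [0.5503, 0.3251, 0.0564]
eef_rot: [2.073, 0.291, -2.071]
wrist_force: [0.4, 0.1, -0.6]
grip_width: 0.621
```

Call:
play_rows([
  {"dx": 0.001,"dy": 0,"dz": 0,"yaw": 0,"grip": 1},
  {"dx": 0.001,"dy": 0,"dz": 0,"yaw": 0,"grip": 1},
  {"dx": 0.001,"dy": 0,"dz": 0,"yaw": 0,"grip": 1},
  {"dx": 0.001,"dy": 0,"dz": 0,"yaw": 0,"grip": 1},
])

```text
t: 13.65
position: [0.5503, 0.3251, 0.0563]
eef_rot: [2.073, 0.291, -2.071]
wrist_force: [-3.8, -2.4, 5.7]
grip_width: 0.625
```

Call:
play_rows([
  {"dx": 0,"dy": 0,"dz": 0,"yaw": 0,"grip": -1},
  {"dx": 0,"dy": 0,"dz": 0,"yaw": 0,"grip": -1},
  {"dx": 0,"dy": 0,"dz": 0,"yaw": 0,"grip": -1},
  {"dx": 0,"dy": 0,"dz": 0,"yaw": 0,"grip": -1},
  {"dx": 0,"dy": 0,"dz": 0,"yaw": 0,"grip": -1},
  {"dx": -0.02,"dy": 0,"dz": 0,"yaw": 0,"grip": -1},
  {"dx": -0.05,"dy": 0,"dz": 0,"yaw": 0,"grip": -1},
  {"dx": -0.0665,"dy": 0,"dz": 0,"yaw": 0,"grip": -1},
  {"dx": -0.0665,"dy": 0,"dz": 0,"yaw": 0,"grip": -1},
  {"dx": -0.0665,"dy": 0,"dz": 0,"yaw": 0,"grip": -1},
])

```text
t: 14.65
position: [0.5497, 0.3248, 0.1209]
eef_rot: [2.072, 0.291, -2.072]
wrist_force: [-1.1, 0.9, 0.1]
grip_width: 0.998
```

Run:
```python
from h import *
c=cam("wrist"); im,d=ctrl.snapshot("wrist"); save("w5",im); P=cloud(c,d); top(P,.55,.325,.044,.058,.05); goto(.466,-.0878,.1215)
```

```text
top n 1874 circ [0.5506 0.3238 0.0287] z pct [0.045  0.0471 0.0482] slopes [-0.001  0.   ]
tool shift to (0.466, -0.0878, 0.1215) [-0.0011  0.3736  0.1934] from [0.5491 0.3246 0.12  ] tilt [-1.6e-03 -5.0e-04 -1.0e+00]
```

Call:
play_rows([
  {"dx": 0,"dy": 0.03,"dz": 0.016,"yaw": 0,"grip": -1},
  {"dx": 0,"dy": 0.07,"dz": 0.036,"yaw": 0,"grip": -1},
  {"dx": 0,"dy": 0.11,"dz": 0.057,"yaw": 0,"grip": -1},
  {"dx": 0,"dy": 0.15,"dz": 0.078,"yaw": 0,"grip": -1},
  {"dx": 0,"dy": 0.193,"dz": 0.1,"yaw": 0,"grip": -1},
  {"dx": 0,"dy": 0.236,"dz": 0.122,"yaw": 0,"grip": -1},
  {"dx": 0,"dy": 0.279,"dz": 0.145,"yaw": 0,"grip": -1},
  {"dx": 0,"dy": 0.32,"dz": 0.166,"yaw": 0,"grip": -1},
  {"dx": 0,"dy": 0.36,"dz": 0.187,"yaw": 0,"grip": -1},
  {"dx": 0,"dy": 0.3735,"dz": 0.194,"yaw": 0,"grip": -1},
])

```text
t: 15.7
position: [0.4645, -0.0907, 0.12]
eef_rot: [2.072, 0.288, -2.076]
wrist_force: [1.3, 0.9, -0.4]
grip_width: 1.0
```

Call:
play_rows([
  {"dx": 0.02,"dy": 0,"dz": 0,"yaw": 0,"grip": -1},
  {"dx": 0.05,"dy": 0,"dz": 0,"yaw": 0,"grip": -1},
  {"dx": 0.08,"dy": 0,"dz": 0,"yaw": 0,"grip": -1},
  {"dx": 0.095,"dy": 0,"dz": 0,"yaw": 0,"grip": -1},
  {"dx": 0.1015,"dy": 0,"dz": 0,"yaw": 0,"grip": -1},
  {"dx": 0.1015,"dy": 0,"dz": 0,"yaw": 0,"grip": -1},
  {"dx": 0.1015,"dy": 0,"dz": 0,"yaw": 0,"grip": -1},
  {"dx": 0.1015,"dy": 0,"dz": 0,"yaw": 0,"grip": -1},
])

```text
t: 16.5
position: [0.4662, -0.0876, 0.0197]
eef_rot: [2.072, 0.291, -2.072]
wrist_force: [0.7, -0.1, -0.6]
grip_width: 1.003
```

Call:
play_rows([
  {"dx": 0,"dy": 0,"dz": 0,"yaw": 0,"grip": 1},
  {"dx": 0,"dy": 0,"dz": 0,"yaw": 0,"grip": 1},
  {"dx": 0,"dy": 0,"dz": 0,"yaw": 0,"grip": 1},
  {"dx": 0,"dy": 0,"dz": 0,"yaw": 0,"grip": 1},
  {"dx": 0,"dy": 0,"dz": 0,"yaw": 0,"grip": 1},
  {"dx": 0,"dy": 0,"dz": 0,"yaw": 0,"grip": 1},
])

```text
t: 17.1
position: [0.4662, -0.0876, 0.0198]
eef_rot: [2.072, 0.291, -2.072]
wrist_force: [-0.2, -0.2, 0.8]
grip_width: 0.717
```

Call:
play_rows([
  {"dx": -0.01,"dy": 0,"dz": 0,"yaw": 0,"grip": 1},
  {"dx": -0.04,"dy": 0,"dz": 0,"yaw": 0,"grip": 1},
  {"dx": -0.08,"dy": -0.01,"dz": -0.005,"yaw": 0,"grip": 1},
  {"dx": -0.1,"dy": -0.035,"dz": -0.018,"yaw": 0,"grip": 1},
  {"dx": -0.1,"dy": -0.07,"dz": -0.036,"yaw": 0,"grip": 1},
  {"dx": -0.1,"dy": -0.11,"dz": -0.057,"yaw": 0,"grip": 1},
  {"dx": -0.1,"dy": -0.15,"dz": -0.078,"yaw": 0,"grip": 1},
  {"dx": -0.1,"dy": -0.19,"dz": -0.099,"yaw": 0,"grip": 1},
  {"dx": -0.1,"dy": -0.23,"dz": -0.12,"yaw": 0,"grip": 1},
  {"dx": -0.1,"dy": -0.27,"dz": -0.14,"yaw": 0,"grip": 1},
])

```text
t: 18.1
position: [0.5263, 0.2124, 0.1202]
eef_rot: [2.072, 0.291, -2.072]
wrist_force: [1.1, -0.2, -1.2]
grip_width: 0.714
```

Call:
play_rows([
  {"dx": 0,"dy": -0.04,"dz": -0.021,"yaw": 0,"grip": 1},
  {"dx": 0,"dy": -0.075,"dz": -0.039,"yaw": 0,"grip": 1},
  {"dx": 0,"dy": -0.095,"dz": -0.05,"yaw": 0,"grip": 1},
  {"dx": 0,"dy": -0.103,"dz": -0.054,"yaw": 0,"grip": 1},
  {"dx": 0,"dy": -0.103,"dz": -0.054,"yaw": 0,"grip": 1},
  {"dx": 0,"dy": -0.103,"dz": -0.054,"yaw": 0,"grip": 1},
  {"dx": 0,"dy": -0.103,"dz": -0.054,"yaw": 0,"grip": 1},
  {"dx": 0,"dy": -0.103,"dz": -0.054,"yaw": 0,"grip": 1},
])

```text
t: 18.9
position: [0.5501, 0.3231, 0.1198]
eef_rot: [2.073, 0.289, -2.073]
wrist_force: [0.2, -0.1, -1.5]
grip_width: 0.711
```

Run:
```python
from h import *
im,P=held("w6",-.012,.02,.032); goto(.55,.3245,.12)
```

```text
held n 7843 x med [0.0056 0.0066 0.0087] yz extents [-0.029   0.029  -0.0325  0.018 ] circ [ 0.0007 -0.0007  0.0323]
tool shift to (0.55, 0.3245, 0.12) [-0.0001 -0.0012 -0.0002] from [0.5501 0.3233 0.1199] tilt [-1.e-04 -2.e-04 -1.e+00]
```

View pics/w6.png

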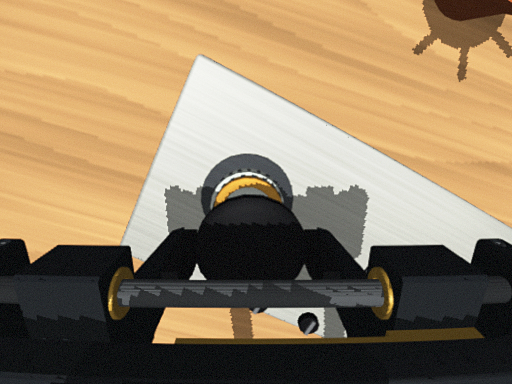

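The cap is held level at (250,240), and below it the ring sits centred on the head at (248,190). Now I'll lower the cap.

Call:
play_rows([
  {"dx": 0.02,"dy": 0,"dz": 0,"yaw": 0,"grip": 1},
  {"dx": 0.036,"dy": 0,"dz": 0,"yaw": 0,"grip": 1},
  {"dx": 0.046,"dy": 0,"dz": 0,"yaw": 0,"grip": 1},
  {"dx": 0.052,"dy": 0,"dz": 0,"yaw": 0,"grip": 1},
  {"dx": 0.056,"dy": 0,"dz": 0,"yaw": 0,"grip": 1},
  {"dx": 0.0575,"dy": 0,"dz": 0,"yaw": 0,"grip": 1},
  {"dx": 0.058,"dy": 0,"dz": 0,"yaw": 0,"grip": 1},
  {"dx": 0.058,"dy": 0,"dz": 0,"yaw": 0,"grip": 1},
  {"dx": 0.058,"dy": 0,"dz": 0,"yaw": 0,"grip": 1},
])

```text
t: 19.85
position: [0.5505, 0.3246, 0.0628]
eef_rot: [2.073, 0.291, -2.071]
wrist_force: [-2.6, -2.0, 6.6]
grip_width: 0.713
```

Call:
play_rows([
  {"dx": 0,"dy": 0,"dz": 0,"yaw": 0,"grip": -1},
  {"dx": 0,"dy": 0,"dz": 0,"yaw": 0,"grip": -1},
  {"dx": 0,"dy": 0,"dz": 0,"yaw": 0,"grip": -1},
  {"dx": 0,"dy": 0,"dz": 0,"yaw": 0,"grip": -1},
  {"dx": 0,"dy": 0,"dz": 0,"yaw": 0,"grip": -1},
  {"dx": -0.02,"dy": 0,"dz": 0,"yaw": 0,"grip": -1},
  {"dx": -0.045,"dy": 0,"dz": 0,"yaw": 0,"grip": -1},
  {"dx": -0.06,"dy": 0,"dz": 0,"yaw": 0,"grip": -1},
  {"dx": -0.06,"dy": 0,"dz": 0,"yaw": 0,"grip": -1},
  {"dx": -0.06,"dy": 0,"dz": 0,"yaw": 0,"grip": -1},
])

```text
t: 20.85
position: [0.5499, 0.3243, 0.1215]
eef_rot: [2.072, 0.291, -2.072]
wrist_force: [-0.1, -0.1, -0.7]
grip_width: 1.001
```

Run:
```python
from h import *
c=cam("wrist"); im,d=ctrl.snapshot("wrist"); save("w7",im); P=cloud(c,d); top(P,.55,.325,.05,.068,.05); goto(.6148,-.2313,.122)
```

```text
top n 5076 circ [0.5512 0.3238 0.0323] z pct [0.0545 0.0562 0.0573] slopes [-0.007 -0.003]
tool shift to (0.6148, -0.2313, 0.122) [-0.0011  0.552   0.0899] from [0.5494 0.3241 0.1207] tilt [-1.3e-03 -5.0e-04 -1.0e+00]
```

Call:
play_rows([
  {"dx": 0,"dy": 0.04,"dz": 0.0065,"yaw": 0,"grip": -1},
  {"dx": 0,"dy": 0.085,"dz": 0.014,"yaw": 0,"grip": -1},
  {"dx": 0,"dy": 0.133,"dz": 0.022,"yaw": 0,"grip": -1},
  {"dx": 0,"dy": 0.181,"dz": 0.03,"yaw": 0,"grip": -1},
  {"dx": 0,"dy": 0.229,"dz": 0.038,"yaw": 0,"grip": -1},
  {"dx": 0,"dy": 0.277,"dz": 0.045,"yaw": 0,"grip": -1},
  {"dx": 0,"dy": 0.325,"dz": 0.053,"yaw": 0,"grip": -1},
  {"dx": 0,"dy": 0.373,"dz": 0.061,"yaw": 0,"grip": -1},
  {"dx": 0,"dy": 0.421,"dz": 0.069,"yaw": 0,"grip": -1},
  {"dx": 0,"dy": 0.46,"dz": 0.0755,"yaw": 0,"grip": -1},
])

```text
t: 21.9
position: [0.6031, -0.1411, 0.1201]
eef_rot: [2.071, 0.291, -2.075]
wrist_force: [1.2, -0.0, 0.7]
grip_width: 0.999
```

Call:
play_rows([
  {"dx": 0,"dy": 0.04,"dz": 0.0065,"yaw": 0,"grip": -1},
  {"dx": 0,"dy": 0.07,"dz": 0.0115,"yaw": 0,"grip": -1},
  {"dx": 0.01,"dy": 0.092,"dz": 0.015,"yaw": 0,"grip": -1},
  {"dx": 0.03,"dy": 0.092,"dz": 0.015,"yaw": 0,"grip": -1},
  {"dx": 0.065,"dy": 0.092,"dz": 0.015,"yaw": 0,"grip": -1},
  {"dx": 0.09,"dy": 0.092,"dz": 0.015,"yaw": 0,"grip": -1},
  {"dx": 0.101,"dy": 0.092,"dz": 0.015,"yaw": 0,"grip": -1},
  {"dx": 0.101,"dy": 0.092,"dz": 0.015,"yaw": 0,"grip": -1},
  {"dx": 0.101,"dy": 0.092,"dz": 0.015,"yaw": 0,"grip": -1},
  {"dx": 0.101,"dy": 0.092,"dz": 0.015,"yaw": 0,"grip": -1},
])

```text
t: 22.9
position: [0.6149, -0.2312, 0.0206]
eef_rot: [2.072, 0.291, -2.072]
wrist_force: [0.1, -0.1, 0.5]
grip_width: 1.002
```

Call:
play_rows([
  {"dx": 0,"dy": 0,"dz": 0,"yaw": 0,"grip": 1},
  {"dx": 0,"dy": 0,"dz": 0,"yaw": 0,"grip": 1},
  {"dx": 0,"dy": 0,"dz": 0,"yaw": 0,"grip": 1},
  {"dx": 0,"dy": 0,"dz": 0,"yaw": 0,"grip": 1},
  {"dx": 0,"dy": 0,"dz": 0,"yaw": 0,"grip": 1},
  {"dx": 0,"dy": 0,"dz": 0,"yaw": 0,"grip": 1},
  {"dx": 0,"dy": 0,"dz": 0,"yaw": 0,"grip": 1},
])

```text
t: 23.6
position: [0.6149, -0.2312, 0.0207]
eef_rot: [2.072, 0.291, -2.072]
wrist_force: [-0.3, 0.7, 0.6]
grip_width: 0.487
```

Call:
play_rows([
  {"dx": -0.01,"dy": 0,"dz": 0,"yaw": 0,"grip": 1},
  {"dx": -0.04,"dy": 0,"dz": 0,"yaw": 0,"grip": 1},
  {"dx": -0.08,"dy": -0.01,"dz": 0,"yaw": 0,"grip": 1},
  {"dx": -0.1,"dy": -0.04,"dz": 0,"yaw": 0,"grip": 1},
  {"dx": -0.1,"dy": -0.08,"dz": -0.001,"yaw": 0,"grip": 1},
  {"dx": -0.1,"dy": -0.125,"dz": -0.001,"yaw": 0,"grip": 1},
  {"dx": -0.1,"dy": -0.17,"dz": -0.0015,"yaw": 0,"grip": 1},
  {"dx": -0.1,"dy": -0.215,"dz": -0.002,"yaw": 0,"grip": 1},
  {"dx": -0.1,"dy": -0.26,"dz": -0.0025,"yaw": 0,"grip": 1},
  {"dx": -0.1,"dy": -0.3,"dz": -0.003,"yaw": 0,"grip": 1},
])

```text
t: 24.6
position: [0.5344, 0.0599, 0.1215]
eef_rot: [2.073, 0.291, -2.071]
wrist_force: [0.2, 0.1, -0.8]
grip_width: 0.488
```

Call:
play_rows([
  {"dx": 0,"dy": -0.04,"dz": 0,"yaw": 0,"grip": 1},
  {"dx": 0,"dy": -0.075,"dz": 0,"yaw": 0,"grip": 1},
  {"dx": 0,"dy": -0.1,"dz": -0.0005,"yaw": 0,"grip": 1},
  {"dx": 0,"dy": -0.111,"dz": -0.0005,"yaw": 0,"grip": 1},
  {"dx": 0,"dy": -0.111,"dz": -0.0005,"yaw": 0,"grip": 1},
  {"dx": 0,"dy": -0.111,"dz": -0.0005,"yaw": 0,"grip": 1},
  {"dx": 0,"dy": -0.111,"dz": -0.0005,"yaw": 0,"grip": 1},
  {"dx": 0,"dy": -0.111,"dz": -0.0005,"yaw": 0,"grip": 1},
])

```text
t: 25.4
position: [0.5056, 0.1638, 0.1207]
eef_rot: [2.073, 0.289, -2.073]
wrist_force: [-0.0, -0.5, -1.1]
grip_width: 0.488
```

Run:
```python
from h import *
from scipy.optimize import least_squares
c=cam("wrist"); im,P=held("w8",-.012,.02,.022); goto(.505,.1647,.121)
g=cv2.GaussianBlur(im.max(2),(3,3),0); print("seat px",proj(c,[.505,.1647,.016]))
u0,v0=proj(c,[.505,.1647,.016])[0]; vt=proj(c,[.505+.028*.961,.1647+.028*.275,.016])[0][1]; pts=[]
for u in range(int(u0)-20,int(u0)+21,2):
    a=int(vt)-12; col=g[a:a+28,u].astype(int); k=np.argmin(np.diff(col)); pts.append((u,a+k+.5))
w=ray(c,pts,.016)[:,:2]
s=least_squares(lambda p:np.hypot(*(w-p[:2]).T)-.028,[.505,.165],loss="soft_l1",f_scale=.001); print(s.x,np.abs(s.fun).max())
```

```text
held n 3278 x med [0.0007 0.0029 0.0177] yz extents [-0.019   0.019  -0.0232  0.0155] circ [ 0.0011 -0.0014  0.0222]
tool shift to (0.505, 0.1647, 0.121) [-0.0003 -0.0009  0.0003] from [0.5055 0.1639 0.1207] tilt [-1.e-04 -1.e-04 -1.e+00]
seat px [[248.04213391 200.48199138]]
[0.5055003  0.16472936] 0.0005633285628189322
```

View pics/w8.png

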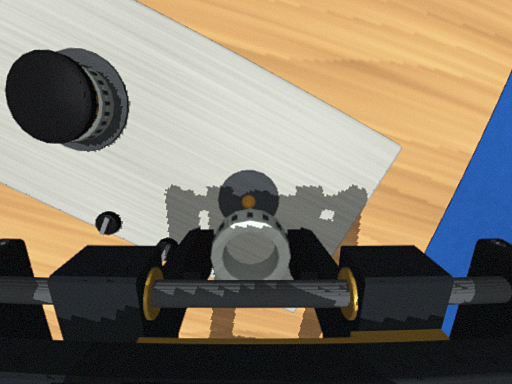

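The narrow head is held level at (250,255) above the narrow seat and its boss at (248,200). The wide stack is at (55,97). One knob, at (167,248), looks close to the left finger, so I'll check the clearance.

Run:
```python
from h import *
f=np.load("scene0.npz"); P=cloud(cam("scene"),f["d"]); R0=pose()[:3,:3]
w,d=None,None
m=(P[...,2]>.024)&(P[...,2]<.042)&(P[...,1]>.12)&(P[...,1]<.32)&(P[...,0]<.53)&(P[...,0]>.38)
n,l,st,_=cv2.connectedComponentsWithStats(m.astype(np.uint8))
for i in range(1,n):
    q=P[l==i]
    if len(q)>6:
        e=q.copy(); e[:,2]=.121; L=(e-[.505,.1647,.121])@R0; print(len(q),np.round(q.mean(0),4),"tool y range",np.round([L[:,1].min(),L[:,1].max()],3),"tool z range",np.round([L[:,2].min(),L[:,2].max()],3))
```

```text
16 [0.4353 0.2283 0.0257] tool y range [-0.088 -0.072] tool z range [0.039 0.059]
15 [0.4482 0.2876 0.0263] tool y range [-0.141 -0.126] tool z range [0.013 0.03 ]
```

The knobs are clear of the open fingers: the nearer one starts 72 mm out along the jaw axis and 39 mm to the side. Now I'll lower the narrow head.

Call:
play_rows([
  {"dx": 0.02,"dy": 0,"dz": 0.0005,"yaw": 0,"grip": 1},
  {"dx": 0.045,"dy": 0,"dz": 0.0005,"yaw": 0,"grip": 1},
  {"dx": 0.065,"dy": 0,"dz": 0.0005,"yaw": 0,"grip": 1},
  {"dx": 0.075,"dy": 0,"dz": 0.0005,"yaw": 0,"grip": 1},
  {"dx": 0.08,"dy": 0,"dz": 0.0005,"yaw": 0,"grip": 1},
  {"dx": 0.083,"dy": 0,"dz": 0.0005,"yaw": 0,"grip": 1},
  {"dx": 0.085,"dy": 0,"dz": 0.0005,"yaw": 0,"grip": 1},
  {"dx": 0.085,"dy": 0,"dz": 0.0005,"yaw": 0,"grip": 1},
  {"dx": 0.085,"dy": 0,"dz": 0.0005,"yaw": 0,"grip": 1},
])

```text
t: 26.35
position: [0.5055, 0.1648, 0.0367]
eef_rot: [2.074, 0.291, -2.07]
wrist_force: [-0.7, -0.9, 2.1]
grip_width: 0.487
```

Call:
play_rows([
  {"dx": 0,"dy": 0,"dz": 0,"yaw": 0,"grip": -1},
  {"dx": 0,"dy": 0,"dz": 0,"yaw": 0,"grip": -1},
  {"dx": 0,"dy": 0,"dz": 0,"yaw": 0,"grip": -1},
  {"dx": 0,"dy": 0,"dz": 0,"yaw": 0,"grip": -1},
  {"dx": 0,"dy": 0,"dz": 0,"yaw": 0,"grip": -1},
  {"dx": -0.02,"dy": 0,"dz": 0,"yaw": 0,"grip": -1},
  {"dx": -0.06,"dy": 0,"dz": 0,"yaw": 0,"grip": -1},
  {"dx": -0.085,"dy": 0,"dz": 0,"yaw": 0,"grip": -1},
  {"dx": -0.085,"dy": 0,"dz": 0,"yaw": 0,"grip": -1},
  {"dx": -0.085,"dy": 0,"dz": 0,"yaw": 0,"grip": -1},
])

```text
t: 27.35
position: [0.5048, 0.1648, 0.1209]
eef_rot: [2.073, 0.291, -2.071]
wrist_force: [-0.6, 0.0, -0.7]
grip_width: 1.002
```

Run:
```python
from h import *
c=cam("wrist"); im,d=ctrl.snapshot("wrist"); save("w9",im); P=cloud(c,d); top(P,.5053,.1647,.03,.05,.04); goto(.455,-.368,.121)
```

```text
top n 1182 circ [0.5062 0.1638 0.0227] z pct [0.0319 0.035  0.0362] slopes [-0.005  0.002]
tool shift to (0.455, -0.368, 0.121) [-0.001   0.4986  0.1937] from [0.504  0.1647 0.1199] tilt [-1.2e-03 -1.0e-04 -1.0e+00]
```

Call:
play_rows([
  {"dx": 0,"dy": 0.035,"dz": 0.0136,"yaw": 0,"grip": -1},
  {"dx": 0,"dy": 0.075,"dz": 0.0292,"yaw": 0,"grip": -1},
  {"dx": 0,"dy": 0.12,"dz": 0.0467,"yaw": 0,"grip": -1},
  {"dx": 0,"dy": 0.165,"dz": 0.0642,"yaw": 0,"grip": -1},
  {"dx": 0,"dy": 0.21,"dz": 0.0818,"yaw": 0,"grip": -1},
  {"dx": 0,"dy": 0.255,"dz": 0.0993,"yaw": 0,"grip": -1},
  {"dx": 0,"dy": 0.3,"dz": 0.1168,"yaw": 0,"grip": -1},
  {"dx": 0,"dy": 0.345,"dz": 0.1343,"yaw": 0,"grip": -1},
  {"dx": 0,"dy": 0.385,"dz": 0.1499,"yaw": 0,"grip": -1},
  {"dx": 0,"dy": 0.42,"dz": 0.1635,"yaw": 0,"grip": -1},
])

```text
t: 28.4
position: [0.4615, -0.2856, 0.1188]
eef_rot: [2.072, 0.292, -2.076]
wrist_force: [0.9, 0.1, -0.6]
grip_width: 1.006
```

Call:
play_rows([
  {"dx": 0,"dy": 0.035,"dz": 0.0136,"yaw": 0,"grip": -1},
  {"dx": 0,"dy": 0.06,"dz": 0.023,"yaw": 0,"grip": -1},
  {"dx": 0.01,"dy": 0.0785,"dz": 0.0305,"yaw": 0,"grip": -1},
  {"dx": 0.03,"dy": 0.0785,"dz": 0.0305,"yaw": 0,"grip": -1},
  {"dx": 0.065,"dy": 0.0785,"dz": 0.0305,"yaw": 0,"grip": -1},
  {"dx": 0.09,"dy": 0.0785,"dz": 0.0305,"yaw": 0,"grip": -1},
  {"dx": 0.101,"dy": 0.0785,"dz": 0.0305,"yaw": 0,"grip": -1},
  {"dx": 0.101,"dy": 0.0785,"dz": 0.0305,"yaw": 0,"grip": -1},
  {"dx": 0.101,"dy": 0.0785,"dz": 0.0305,"yaw": 0,"grip": -1},
  {"dx": 0.101,"dy": 0.0785,"dz": 0.0305,"yaw": 0,"grip": -1},
])

```text
t: 29.4
position: [0.4551, -0.3676, 0.0192]
eef_rot: [2.072, 0.292, -2.073]
wrist_force: [-0.2, 0.4, 0.9]
grip_width: 0.997
```

Call:
play_rows([
  {"dx": 0,"dy": 0,"dz": 0,"yaw": 0,"grip": 1},
  {"dx": 0,"dy": 0,"dz": 0,"yaw": 0,"grip": 1},
  {"dx": 0,"dy": 0,"dz": 0,"yaw": 0,"grip": 1},
  {"dx": 0,"dy": 0,"dz": 0,"yaw": 0,"grip": 1},
  {"dx": 0,"dy": 0,"dz": 0,"yaw": 0,"grip": 1},
  {"dx": 0,"dy": 0,"dz": 0,"yaw": 0,"grip": 1},
  {"dx": 0,"dy": 0,"dz": 0,"yaw": 0,"grip": 1},
])

```text
t: 30.1
position: [0.4554, -0.3679, 0.0198]
eef_rot: [2.072, 0.291, -2.072]
wrist_force: [-0.1, -0.6, 0.3]
grip_width: 0.506
```

Call:
play_rows([
  {"dx": -0.01,"dy": 0,"dz": 0,"yaw": 0,"grip": 1},
  {"dx": -0.04,"dy": 0,"dz": 0,"yaw": 0,"grip": 1},
  {"dx": -0.08,"dy": -0.01,"dz": -0.004,"yaw": 0,"grip": 1},
  {"dx": -0.1,"dy": -0.035,"dz": -0.0137,"yaw": 0,"grip": 1},
  {"dx": -0.1,"dy": -0.075,"dz": -0.0294,"yaw": 0,"grip": 1},
  {"dx": -0.1,"dy": -0.12,"dz": -0.047,"yaw": 0,"grip": 1},
  {"dx": -0.1,"dy": -0.165,"dz": -0.0647,"yaw": 0,"grip": 1},
  {"dx": -0.1,"dy": -0.21,"dz": -0.0823,"yaw": 0,"grip": 1},
  {"dx": -0.1,"dy": -0.255,"dz": -0.0999,"yaw": 0,"grip": 1},
  {"dx": -0.1,"dy": -0.3,"dz": -0.1176,"yaw": 0,"grip": 1},
])

```text
t: 31.1
position: [0.4858, -0.0453, 0.1206]
eef_rot: [2.073, 0.29, -2.071]
wrist_force: [0.1, -0.3, -0.9]
grip_width: 0.507
```

Call:
play_rows([
  {"dx": 0,"dy": -0.045,"dz": -0.0176,"yaw": 0,"grip": 1},
  {"dx": 0,"dy": -0.09,"dz": -0.0353,"yaw": 0,"grip": 1},
  {"dx": 0,"dy": -0.13,"dz": -0.051,"yaw": 0,"grip": 1},
  {"dx": 0,"dy": -0.165,"dz": -0.0647,"yaw": 0,"grip": 1},
  {"dx": 0,"dy": -0.188,"dz": -0.0737,"yaw": 0,"grip": 1},
  {"dx": 0,"dy": -0.198,"dz": -0.0775,"yaw": 0,"grip": 1},
  {"dx": 0,"dy": -0.198,"dz": -0.0775,"yaw": 0,"grip": 1},
  {"dx": 0,"dy": -0.198,"dz": -0.0775,"yaw": 0,"grip": 1},
  {"dx": 0,"dy": -0.198,"dz": -0.0775,"yaw": 0,"grip": 1},
])

```text
t: 32.0
position: [0.5059, 0.1633, 0.1197]
eef_rot: [2.073, 0.289, -2.073]
wrist_force: [-0.1, 0.0, -1.2]
grip_width: 0.507
```

Run:
```python
from h import *
im,P=held("w10",-.012,.02,.023); goto(.5055,.1645,.12)
```

```text
held n 4380 x med [0.0055 0.0066 0.0099] yz extents [-0.02    0.02   -0.0229  0.0179] circ [0.0009 0.     0.0232]
tool shift to (0.5055, 0.1645, 0.12) [-0.0002 -0.0013  0.0001] from [0.5059 0.1633 0.1198] tilt [-2.e-04 -2.e-04 -1.e+00]
```

View pics/w10.png

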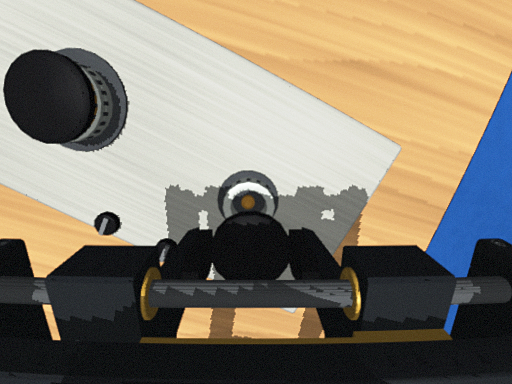

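The narrow cap is held level at (250,245), and the narrow head sits over its boss at (248,200). Now I'll lower the cap.

Call:
play_rows([
  {"dx": 0.02,"dy": 0,"dz": 0,"yaw": 0,"grip": 1},
  {"dx": 0.042,"dy": 0,"dz": 0,"yaw": 0,"grip": 1},
  {"dx": 0.055,"dy": 0,"dz": 0,"yaw": 0,"grip": 1},
  {"dx": 0.062,"dy": 0,"dz": 0,"yaw": 0,"grip": 1},
  {"dx": 0.067,"dy": 0,"dz": 0,"yaw": 0,"grip": 1},
  {"dx": 0.069,"dy": 0,"dz": 0,"yaw": 0,"grip": 1},
  {"dx": 0.07,"dy": 0,"dz": 0,"yaw": 0,"grip": 1},
  {"dx": 0.07,"dy": 0,"dz": 0,"yaw": 0,"grip": 1},
  {"dx": 0.07,"dy": 0,"dz": 0,"yaw": 0,"grip": 1},
])

```text
t: 32.95
position: [0.5065, 0.1646, 0.0507]
eef_rot: [2.073, 0.291, -2.07]
wrist_force: [-1.7, -0.9, 3.9]
grip_width: 0.506
```

Contact came at the expected height. I'll release, lift, and move away toward the robot's right for a final check.

Call:
play_rows([
  {"dx": 0,"dy": 0,"dz": 0,"yaw": 0,"grip": -1},
  {"dx": 0,"dy": 0,"dz": 0,"yaw": 0,"grip": -1},
  {"dx": 0,"dy": 0,"dz": 0,"yaw": 0,"grip": -1},
  {"dx": 0,"dy": 0,"dz": 0,"yaw": 0,"grip": -1},
  {"dx": 0,"dy": 0,"dz": 0,"yaw": 0,"grip": -1},
  {"dx": -0.02,"dy": 0,"dz": 0,"yaw": 0,"grip": -1},
  {"dx": -0.06,"dy": 0,"dz": 0,"yaw": 0,"grip": -1},
  {"dx": -0.1,"dy": 0,"dz": 0,"yaw": 0,"grip": -1},
  {"dx": -0.14,"dy": 0,"dz": 0,"yaw": 0,"grip": -1},
  {"dx": -0.15,"dy": 0,"dz": 0,"yaw": 0,"grip": -1},
])

```text
t: 33.95
position: [0.5084, 0.1649, 0.2047]
eef_rot: [2.08, 0.291, -2.063]
wrist_force: [0.7, 2.4, -0.3]
grip_width: 1.001
```

Call:
play_rows([
  {"dx": 0,"dy": 0.04,"dz": 0.02,"yaw": 0,"grip": -1},
  {"dx": 0,"dy": 0.08,"dz": 0.04,"yaw": 0,"grip": -1},
  {"dx": 0,"dy": 0.12,"dz": 0.06,"yaw": 0,"grip": -1},
  {"dx": 0,"dy": 0.14,"dz": 0.07,"yaw": 0,"grip": -1},
  {"dx": 0,"dy": 0.15,"dz": 0.075,"yaw": 0,"grip": -1},
  {"dx": 0,"dy": 0.15,"dz": 0.075,"yaw": 0,"grip": -1},
  {"dx": 0,"dy": 0.15,"dz": 0.075,"yaw": 0,"grip": -1},
  {"dx": 0,"dy": 0.15,"dz": 0.075,"yaw": 0,"grip": -1},
])

```text
t: 34.75
position: [0.4751, 0.0008, 0.1995]
eef_rot: [2.071, 0.293, -2.072]
wrist_force: [0.2, -0.9, -0.3]
grip_width: 0.997
```

Run:
```python
from h import *
for n in ("wrist","scene","side"):
    c=cam(n); im,d=ctrl.snapshot(n); save(n+"_end",im); P=cloud(c,d); print(n)
    top(P,.55,.325,.05,.068,.045); top(P,.5053,.1647,.038,.055,.035)
    if n!="wrist":
        for t in ("spray_can_center","plant_pot_center","spanner_grip"):
            r=ctrl.pinpoint(t,n); print(t,np.round(r[0]["uv"],1) if r else None)
a=cv2.imread("pics/scene_end.png"); b=cv2.imread("pics/wrist_end.png"); s=cv2.imread("pics/side_end.png")
cr=cv2.resize(a[130:310,200:450],(500,360)); cs=cv2.resize(s[110:230,150:350],(500,300))[:240]
cv2.imwrite("pics/end.png",np.vstack([cr,cs]))
```

```text
wrist
few 0
top n 1580 circ [0.5064 0.1631 0.0234] z pct [0.0417 0.044  0.0454] slopes [-0.007  0.023]
scene
top n 527 circ [0.55   0.3237 0.0345] z pct [0.0527 0.0565 0.0598] slopes [-0.034 -0.   ]
top n 257 circ [0.5052 0.1651 0.0247] z pct [0.04   0.0448 0.048 ] slopes [-0.079  0.007]
spray_can_center [232.  252.3]
plant_pot_center [337.5 274.2]
spanner_grip [102.4 192.6]
side
top n 25 circ [0.5486 0.3271 0.0289] z pct [0.0562 0.0579 0.0594] slopes [ 0.038 -0.089]
top n 31 circ [0.5058 0.1598 0.0222] z pct [0.04   0.0443 0.0466] slopes [0.016 0.073]
spray_can_center [329.7 183.3]
plant_pot_center [293.8 144.5]
spanner_grip [319.6 349. ]
```

View pics/end.png

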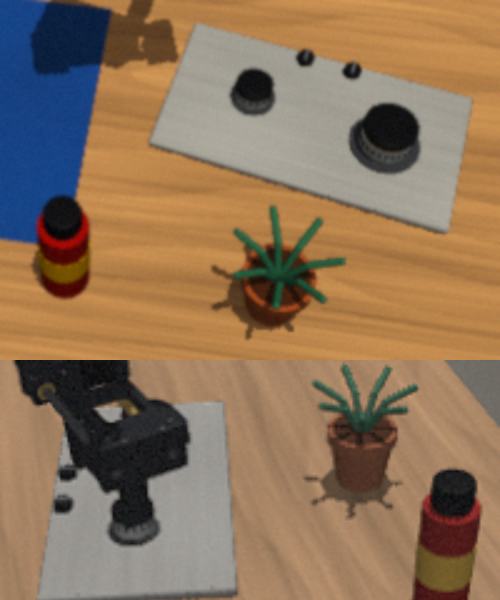

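Both stacks look complete and upright: narrow at (254,90) and wide at (388,135) in the upper crop. The can and pot haven't moved. One last levelness check uses inner cap pixels only, which leaves out the side walls, and then I'll hand in.

Run:
```python
from h import *
A=[]
for n in ("scene","scene","wrist","wrist"):
    c=cam(n); im,d=ctrl.snapshot(n); P=cloud(c,d); print(n)
    for k,(x,y,r,z) in dict(wide=(.5497,.3245,.022,.057),narrow=(.5055,.165,.015,.045)).items(): print(k,end=" "); top(P,x,y,z-.006,z+.006,r)
```

```text
scene
wide top n 239 circ [0.5498 0.3246 0.022 ] z pct [0.0538 0.0567 0.0599] slopes [-0.02  -0.009]
narrow top n 97 circ [0.5052 0.1651 0.0148] z pct [0.0418 0.045  0.0481] slopes [-0.087 -0.009]
scene
wide top n 239 circ [0.5495 0.3245 0.0219] z pct [0.0534 0.0567 0.0598] slopes [-0.03   0.003]
narrow top n 104 circ [0.5053 0.165  0.015 ] z pct [0.042  0.0447 0.0481] slopes [-0.069  0.03 ]
wrist
wide few 0
narrow top n 674 circ [0.5055 0.165  0.0151] z pct [0.043  0.0442 0.0455] slopes [-0.004 -0.009]
wrist
wide few 0
narrow top n 674 circ [0.5055 0.1649 0.015 ] z pct [0.0431 0.0443 0.0455] slopes [-0.005 -0.005]
```

```bash
python3 -c "
from cell import ctrl
print(ctrl.job_done(), ctrl.get_state()['t'])"
```

```text
the job is handed in; nothing more can be done
the job is handed in; nothing more can be done
```

I put both burners back together and handed the job in at about 36 s on the robot's clock. The wide seat has the wide head, brass ring and wide cap. The narrow seat has the narrow head and narrow cap. The arm was left clear at z ≈ 0.20 m, touching nothing.

- **Fit:** The wrist camera's depth after each release put the top faces about 0.6–1 mm below the design heights, within the calibration error. The piece centres were within about 1–2 mm of the seat axes.

| Piece | Measured top (mm) | Design top (mm) |
|---|---|---|
| Wide head drum | 35.4 | 36 |
| Brass ring | 47.1 | 48 |
| Wide cap | 56.2 | 57 |
| Narrow head | 35.0 | 36 |
| Narrow cap | 44.2 | 45 |

- **Level:** The wrist camera showed slopes of 0.01 or less on every top after placing, once cap-edge pixels were left out.
- **Bystanders:** The networks placed the spray can, plant and spanner within about 3 pixels of where they started in both fixed cameras. The can and plant also look unmoved in the final picture.
- **Disagreements:** The scene camera suggested slopes of up to 0.09 on the narrow cap. That comes from about 100 noisy depth pixels, so I trusted the wrist reading. In the last looks the wide stack was outside the wrist view and mostly hidden from the side camera. Its final check is therefore the scene camera (56.7 mm, slope 0.03 or less) plus the wrist reading just after placing.

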